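Set the slicer's thickness dial by clicks and lay the guard along its blade

TASK

Get the vegetable slicer ready for later: set its thickness dial to 3, that is the third click up from its zero stop. Then lay the loose blade guard flat on the slicer's runway with its long side flush along the blade edge, and let go of it. Leave the tin, the sauce cup, the mug and the tall can standing where they are.

Things in the scene. Friction and masses are not known exactly. Their poses are not given: they have to be found in the camera images.
- slicer: White vegetable slicer, 276 x 110 x 42 mm, fixed, lying lengthwise away from the robot. Origin: underside, centre. Its y points roughly away from the robot: y -131 to -63 mm: pod, 40 mm high, with the upright dial; -63 to -20: raised blade plate, 39 mm high; -20 to 130: runway, floor 28 mm high, 92 mm wide between side rails (42 mm high, x +-46 to +-55 mm).
- blade_edge (a point): Foot of the steel blade's upright front edge, at the middle of its length, on the runway's floor (slicer's x = 0, y = -20 mm, 28 mm above the worktop). Axes as the slicer's: the edge runs along x for 92 mm and is an upright step 10 mm high; +y points away from the blade over the runway.
- dial_axis (a point): On the dial's axis, 62 mm above the worktop (slicer's x = 0, y = -99 mm). The dial is a round grey ribbed knob, 41 mm in diameter (45 mm over the lowest 4 mm), from 41 to 73 mm above the worktop; it can be gripped from any side.
- dial_mark (a point): Outer end of the black pointer line on the dial's top, 19 mm from the axis, 74 mm above the worktop; turns with the dial.
- dial (a joint): Dial angle, rad: 0 at the zero stop (long thick tick on the pod), growing clockwise seen from above; 9 clicks of 0.419 (24 degrees) up to the other stop at 3.77, a tick at each. Number 3 is at 1.257. Starts on one of the clicks 5 to 9. When let go it snaps to the nearest click; takes at most about 0.15 N m to turn.
- guard: Straight grey blade guard, 70 g: a bar 84 mm long (its own x), 16 mm wide (y), 10 mm high, with a grip rib 56 x 12 mm standing on its middle line up to 45 mm above its underside. Same either way round. Origin: centre of its underside. Lies rib up either at the left in front of the sink or at the right beside the slicer; the food tin stands close to its end that points to its own -x.
- tuna_tin: Flat food tin, 86 mm in diameter, 40 mm high; origin centre of underside. Bystander, standing near one end of the guard.
- sauce_cup: Small clear plastic cup, 67 mm in diameter, 35 mm high; origin centre of underside. Bystander, standing in whichever of the left or right places the guard is not in.
- tall_can: Drink can, 66 mm in diameter, 168 mm high, standing left of the dial; origin centre of underside. Bystander. Left of it and of the slicer is a sink heaped with dishes, with a tap, and a dish rack above; a stack of bowls stands farther left. Pass over or in front of these (270 mm high at x 0.37, y 0.24 m is clear).
- mug: White mug with handle, 78 x 114 x 93 mm, standing at the right of the slicer's far end; origin centre of underside. Bystander.
Things that resemble listed ones, but are neither listed nor needed, are in the scene too. Several things have the shape of the guard; the one meant has the colours described above.

How it is judged:
By the outcome, as a careful person would: the job done as asked, in the order asked, and still so for the second after the job is handed in, with the robot touching nothing.
It also fails if it takes over 61 s, if anything falls off the work surface, if the arm or the gripper's body presses on something with over 40 N, if the wrist force passes 120 N, or if a joint passes its speed limit or range.

ROBOT

A 6-joint arm with a two-finger parallel gripper is mounted at the origin on a cart in front of the work surface, level with it; the furniture and walls round the work are solid. World frame = base frame: x ahead of the robot, y to its left, z up, the work surface at z = 0. Lengths are in m, angles in rad, forces in N, time in s.
With the tool pointing down it reaches from about 0.375 to 0.9 m from the base axis. Payload 3.1 kg.
Tool frame: the origin (TCP) lies midway between the tips of the shut fingers; the grasp point (between the pads) lies 19 mm behind it (grasp_offset is the distance from the TCP to the grasp point, in m); z points along the fingers, x is the direction in which the jaws open and shut, and the axes are right-handed (so a half turn about z gives the same grasp; the last joint's range is limited). The gripper opens to 85 mm and grips with 20 to 120 N. Pads are 22 mm wide; open, the fingers measure 114 mm over their backs; the gripper's body (76 mm by 85 mm) begins 54 mm behind the grasp point. The pads swing forward as they close: fully open they stand 13 mm farther back than shut.
Start: joints at [0.971, 0.527, 1.433, -0, 1.181, -0.178], TCP at [0.256, 0.57, 0.231] pointing down, gripper open.
Joint ranges: [-3.08, 3.08], [-0.75, 2.2], [0.22, 2.44], [-1.43, 4.57], [0, 2.65], [-2.85, 2.85]. Speed limits (rad/s): [2.79, 2.79, 3.14, 3.14, 3.14, 3.14].

INTERFACE

Orientations are given as a unit quaternion [x, y, z, w].
In Python, from station import * gives the robot as it stands.
- The arm moves only by the tool arm_command, never from a script. Its argument "moves" is a list of rows, each a list of 2 entries, a list of its own where there are three numbers: the shift along the tool's x, y, z in m, then the turn, a rotation vector about the tool's x, y, z in degrees. A call has 1 to 8 rows; each row is the pose to reach, as a shift and turn from the pose commanded when the call began, along the tool's axes at that moment; what a row does not reach only later rows make up. A row lasts 1/8 s, in which the tool goes at most 62.5 mm and 10.7 degrees, less where a joint would pass 70% of its speed; a pose out of reach is approached as far as the arm can. A call with a gripper value outside its range is refused whole. "fingers" is the opening in per cent of the stroke, from 0 (shut) to 100 (fully open), set as the call begins (left out, the last holds). The fingers move at their own pace and stop on an object; "newtons" is the grip in N (left out, the last holds). Time passes only in rows, so rows that repeat a pose let the fingers close. It gives the time, the measured TCP pose, the force and the opening at its end, in the units of the state.
- state(): the state, without advancing time (a new reading comes with each control period).
- capture(name): name is "scene" or "top" or "wrist"; returns (picture, depth): 480x640x3 uint8, red, green, blue; 480x640 float32, m along the optical axis (not along the pixel's ray), 0 where there is no reading.
- get_calibration(name): a dict with "intrinsics" (3x3 intrinsics, pixels), "k1" (the pictures are not rectified: a ray, as slopes to the right and down, at radius r is drawn at 1 + k1 r^2 times it, then the intrinsics apply), "R" (3x3) and "t" (3): a world point X has camera coordinates R X + t. Camera axes: x right, y down, z forward; pixel columns grow to the right and rows downward; lengths in m; the calibration is good to about 2 mm. A picture is of the moment at which its call begins: read the wrist's pose just before it. get_calibration takes no time and is no camera call; for the wrist camera it gives the pose at the moment of the call.
- sign_off(): hands the job in, once; it reports no verdict.
The state is a dict: "time": time; "joint_positions": joint angles; "joint_vel": joint speeds; "joint_torque": joint torques, N m; "tool_pos": TCP position; "ee_rot": TCP orientation; "wrist_force": force on the tool from outside, world axes, zero at the start; "ft_torque": the same for the moment, N m; "width": finger opening in m.
Only numpy, scipy, OpenCV 4.12 (cv2) and the standard library are available. Lean on these libraries where they do the work, as an engineer would, in place of code of your own. Each camera call takes 0.05 s, during which the arm holds its last target.

## Working session

There is one attempt and no reset: what is moved stays moved. The work goes in short steps, Python scripts to look and compute and a tool call to move; the robot and the scene stay as the last step left them, time stands still between calls to the robot, and variables do not carry over. Pictures are saved under pics/ and viewed, and the job is handed in when it is done.

Besides the shell and the picture viewer there is one more tool, called after "Emit:" as name([rows], argument=value, ...), one row to a line, values as JSON. arm_command: Moves the arm, as the interface text tells. Its arguments: {"type":"object","properties":{"moves":{"type":"array"},"fingers":{"type":"number"},"newtons":{"type":"number"}},"required":["moves"]}

```bash
mkdir -p pics; ls; python3 - <<'E'
from station import *
import cv2,numpy as np
print(state())
for n in ["scene","top","wrist"]:
    c=get_calibration(n); p,d=capture(n)
    np.savez(f"pics/{n}0.npz",p=p,d=d,**{k:np.array(v) for k,v in c.items()})
    cv2.imwrite(f"pics/{n}0.png",p[:,:,::-1]); print(n,c)
E
```

```text
pics
{'time': 0.0, 'joint_positions': array([ 9.70549638e-01,  5.28480276e-01,  1.43392488e+00,  7.49502572e-06,
        1.18138888e+00, -1.78503903e-01]), 'joint_vel': array([-9.63751278e-04,  7.65843398e-06, -6.14506256e-04,  8.13939804e-05,
       -1.40620000e-03, -4.94126385e-04]), 'joint_torque': array([-7.64507536e-05, -4.42349017e+01, -1.78027457e+01, -2.34283743e-04,
        8.36425490e-03, -3.24975690e-05]), 'tool_pos': array([0.25540153, 0.5696392 , 0.23031777]), 'ee_rot': array([ 8.39449834e-01,  5.43436072e-01, -1.01683624e-03,  4.21396356e-04]), 'wrist_force': array([ 0.28464467,  0.10228475, -0.51365882]), 'ft_torque': array([-0.00751234, -0.01877283,  0.04999796]), 'width': 0.085226621263293}
scene {'intrinsics': array([[473.37770082,   0.        , 325.19369075],
       [  0.        , 473.37770082, 236.76980411],
       [  0.        ,   0.        ,   1.        ]]), 'k1': 0.0010432055303039708, 'R': array([[ 0.59168971, -0.80609253, -0.01086816],
       [-0.51796734, -0.36979992, -0.77133511],
       [ 0.61774843,  0.4620204 , -0.63633641]]), 't': array([-0.36053929,  0.26750642,  0.86401636])}
top {'intrinsics': array([[477.35004209,   0.        , 312.06945083],
       [  0.        , 477.35004209, 244.8321981 ],
       [  0.        ,   0.        ,   1.        ]]), 'k1': 0.021940960667054005, 'R': array([[-0.02972037, -0.99950132, -0.01066779],
       [-0.99295661,  0.03074697, -0.11441938],
       [ 0.11469032,  0.00719207, -0.99337526]]), 't': array([-0.07635773,  0.48977749,  1.38028302])}
wrist {'intrinsics': array([[428.22215915,   0.        , 317.28825799],
       [  0.        , 428.22215915, 241.19886155],
       [  0.        ,   0.        ,   1.        ]]), 'k1': -0.0491347901515036, 'R': array([[ 0.40830698,  0.91284247, -0.00200929],
       [ 0.86370834, -0.38561539,  0.32451299],
       [ 0.29545442, -0.13423636, -0.94587911]]), 't': array([-0.62542808, -0.04146897,  0.38062377])}
```

View pics/scene0.png

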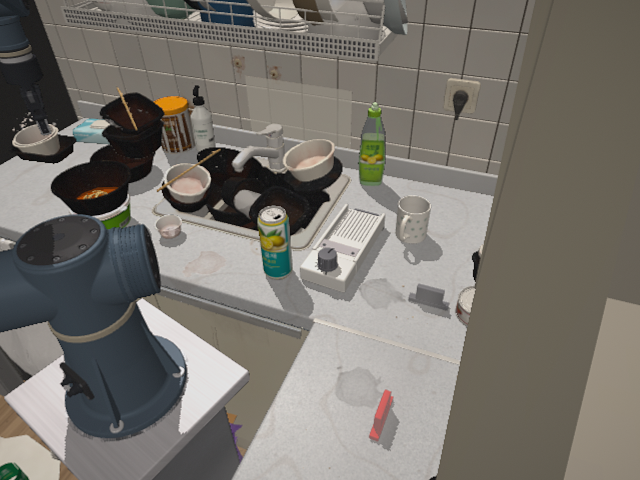

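View pics/top0.png

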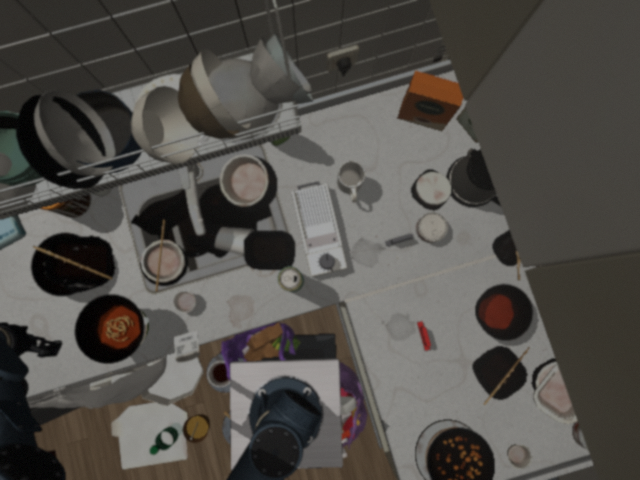

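View pics/wrist0.png

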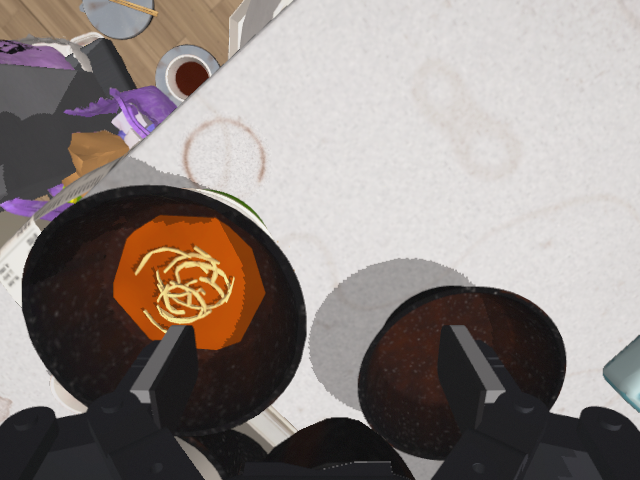

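The grey guard is at top (400,240) and scene (430,297). The red bar at top (425,335) is a decoy in the wrong colour. I'll check both in enlarged crops.

```bash
cat > h.py <<'E'
import numpy as np,cv2
def load(f):
    return dict(np.load(f))
def pix2w(c,u,v,z=None,depth=None):
    K=c['intrinsics'];k=float(c['k1']);x=np.array([(u-K[0,2])/K[0,0],(v-K[1,2])/K[1,1]])
    s=cv2.undistortPoints(np.array([[[u,v]]],float),K,np.array([k,0,0,0,0.]))[0,0]
    r=np.array([s[0],s[1],1.]);R=c['R'];t=c['t']
    C=-R.T@t;D=R.T@r
    if depth is None: depth=(z-C[2])/D[2]
    return C+D*depth
def w2pix(c,X):
    p,_=cv2.projectPoints(np.array(X,float).reshape(-1,1,3),cv2.Rodrigues(c['R'])[0],c['t'],c['intrinsics'],np.array([float(c['k1']),0,0,0,0.]))
    return p[:,0]
def crop(c,x0,y0,x1,y1,f,out):
    im=c['p'][y0:y1,x0:x1,::-1]; im=cv2.resize(im,None,fx=f,fy=f,interpolation=cv2.INTER_CUBIC)
    s=10
    for i in range((x0//s+1)*s,x1,s):
        cv2.line(im,((i-x0)*f,0),((i-x0)*f,4 if i%50 else 12),(0,0,255),1)
    for i in range((y0//s+1)*s,y1,s):
        cv2.line(im,(0,(i-y0)*f),(4 if i%50 else 12,(i-y0)*f),(0,0,255),1)
    cv2.imwrite(out,im)
E
python3 - <<'E'
from h import *
c=load('pics/top0.npz'); crop(c,280,170,460,290,4,'pics/topc.png')
c=load('pics/scene0.npz'); crop(c,290,180,490,330,4,'pics/scenec.png')
E
```

```text
(no output)
```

View pics/topc.png

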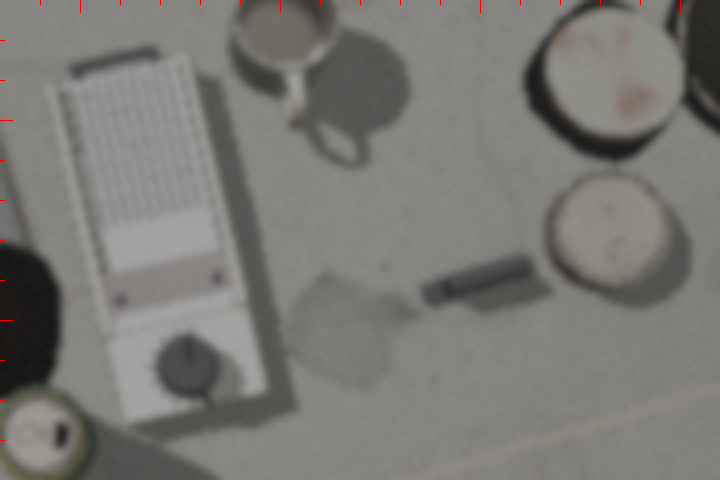

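View pics/scenec.png

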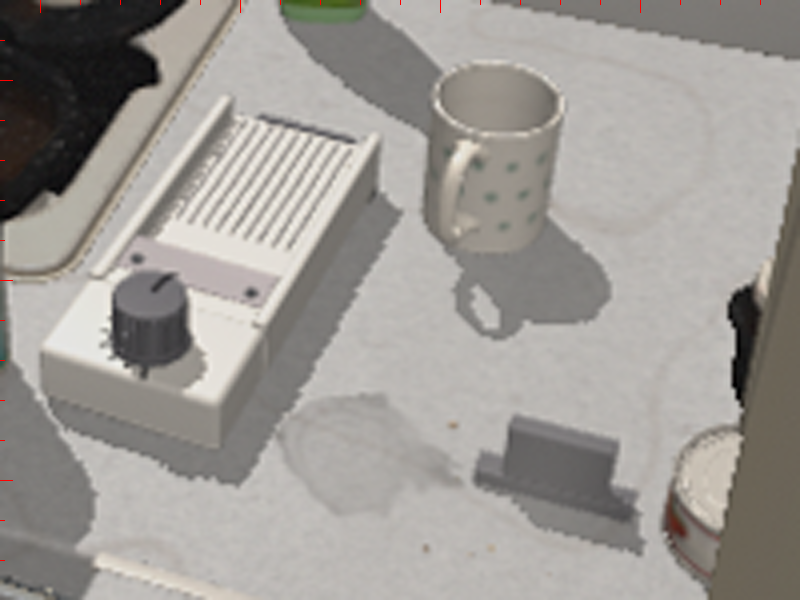

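```bash
python3 - <<'E'
from h import *
c=load('pics/top0.npz'); s=load('pics/scene0.npz')
T=lambda a,b,z: pix2w(c,280+a/4,170+b/4,z)
S=lambda a,b,z: pix2w(s,290+a/4,180+b/4,z)
pr=lambda n,x: print(n,np.round(x*1000,1))
pr('dialT',T(187,362,.073)); pr('markT',T(189,336,.074)); pr('zerotickT',T(208,403,.040))
pr('dialS',S(150,292,.073));pr('markS',S(175,276,.074));pr('zerotickS',S(144,372,.040))
for n,p in dict(Lfar=(55,88),Lnear=(108,325),Rfar=(187,55),Rnear=(240,303)).items(): pr('rail '+n,T(*p,.042))
pr('podNL',T(128,425,.040));pr('podNR',T(268,390,.04))
pr('S podNL',S(42,350,.040));pr('S podNR',S(219,420,.04))
pr('ribS a',S(511,421,.045));pr('ribS b',S(617,447,.045))
pr('ribT a',T(447,284,.045));pr('ribT b',T(531,262,.045))
pr('tin',T(608,230,.04)); pr('mug',T(285,30,.093)); pr('can',T(42,430,.168))
# depth-based
for n,(u,v) in dict(ribmid=(280+490/4,170+273/4),dial=(280+187/4,170+362/4)).items():
    d=c['d'][int(v),int(u)]; pr(n,pix2w(c,u,v,depth=d))
E
```

```text
dialT [ 435.9 -131.9   73. ]
markT [ 454.3 -133.9   74. ]
zerotickT [ 408.3 -146.9   40. ]
dialS [ 435.9 -134.5   73. ]
markS [ 453.6 -138.5   74. ]
zerotickS [ 411.3 -148.1   40. ]
rail Lfar [644.5 -41.8  42. ]
rail Lnear [467.2 -76.   42. ]
rail Rfar [ 666.2 -140.1   42. ]
rail Rnear [ 480.4 -172.6   42. ]
podNL [394.1 -88.3  40. ]
podNR [ 416.4 -190.7   40. ]
S podNL [392.7 -92.4  40. ]
S podNR [ 405.  -201.6   40. ]
ribS a [ 488.8 -328.1   45. ]
ribS b [ 503.8 -380.9   45. ]
ribT a [ 489.3 -323.3   45. ]
ribT b [ 503.5 -385.    45. ]
tin [ 526.  -443.3   40. ]
mug [ 669.6 -209.2   93. ]
can [386.2 -32.8 168. ]
ribmid [ 496.5 -355.1   43.7]
dial [ 436.  -131.9   71.9]
```

```bash
cat >> h.py <<'E'
from scipy.spatial.transform import Rotation as Ro
def plan(st,pos,yaw,tilt=None):
    """shift in tool frame and rotvec(deg) from current measured pose to tool-down pose with jaw x at yaw deg"""
    R0=Ro.from_quat(st['ee_rot']); 
    T=Ro.from_matrix(np.array([[np.cos(np.radians(yaw)),np.sin(np.radians(yaw)),0],[np.sin(np.radians(yaw)),-np.cos(np.radians(yaw)),0],[0,0,-1]]))
    d=R0.inv().apply(np.array(pos)-st['tool_pos'])
    rv=(R0.inv()*T).as_rotvec(degrees=True)
    return np.round(d,4),np.round(rv,1)
def yawof(st):
    x=Ro.from_quat(st['ee_rot']).as_matrix()[:,0]; return np.degrees(np.arctan2(x[1],x[0]))
E
python3 - <<'E'
from h import *
from station import *
s=state();w=load('pics/wrist0.npz')
R0=Ro.from_quat(s['ee_rot']);C=-w['R'].T@w['t']
print('cam in tool',R0.inv().apply(C-s['tool_pos']), 'optical axis',R0.inv().apply(w['R'][2]),yawof(s))
print(plan(s,[.37,.24,.27],65.8)); print(plan(s,[.40,-.10,.27],65.8));print(plan(s,[.36,-.12,.27],10.8))
E
```

```text
cam in tool [ 0.00139342 -0.08497859 -0.14162711] optical axis [3.32404045e-05 3.24783583e-01 9.45788360e-01] 65.83233699167005
(array([-0.2541,  0.2394, -0.0391]), array([-0. ,  0.1,  0. ]))
(array([-0.552 ,  0.406 , -0.0386]), array([-0. ,  0.1,  0. ]))
(array([-0.5866,  0.3777, -0.0386]), array([ 0. ,  0.1, 55. ]))
```

Emit:
arm_command([
  [[-0.15,0.14,-0.039],[0,0,0]],
  [[-0.254,0.239,-0.039],[0,0,0]],
  [[-0.254,0.239,-0.039],[0,0,0]],
  [[-0.254,0.239,-0.039],[0,0,0]],
  [[-0.254,0.239,-0.039],[0,0,0]],
  [[-0.254,0.239,-0.039],[0,0,0]],
  [[-0.254,0.239,-0.039],[0,0,0]],
], fingers=100, newtons=40)

```text
time: 1.02
tool_pos: [0.3708, 0.2387, 0.2706]
ee_rot: [0.841, 0.541, 0.0, 0.0]
wrist_force: [0.2, 0.3, -0.2]
width: 0.0853
```

```bash
python3 - <<'E'
from h import *
from station import *
s=state();print(s['tool_pos'],yawof(s),s['joint_positions'])
print(plan(s,[.45,-.14,.27],-80))
E
```

```text
[0.37076903 0.23865841 0.27058037] 65.55559311609268 [ 3.17630327e-01  2.23257996e-01  1.82158824e+00 -2.91523596e-04
  1.09623608e+00 -8.26397429e-01]
(array([-0.3119,  0.2288,  0.0007]), array([  0. ,  -0. , 145.6]))
```

Emit:
arm_command([
  [[-0.312,0.229,0],[0,0,145]],
  [[-0.312,0.229,0],[0,0,145]],
  [[-0.312,0.229,0],[0,0,145]],
  [[-0.312,0.229,0],[0,0,145]],
  [[-0.312,0.229,0],[0,0,145]],
  [[-0.312,0.229,0],[0,0,145]],
  [[-0.312,0.229,0],[0,0,145]],
  [[-0.312,0.229,0],[0,0,145]],
])

```text
time: 2.02
tool_pos: [0.4518, -0.1384, 0.2698]
ee_rot: [0.984, -0.178, -0.0, -0.0]
wrist_force: [0.6, -0.1, -0.6]
width: 0.0853
```

```bash
python3 - <<'E'
from h import *
from station import *
s=state();print(s['tool_pos'],yawof(s),s['joint_positions'])
print(plan(s,[.45,-.14,.27],-80))
E
```

```text
[ 0.45182291 -0.13843577  0.26980672] -20.558510057596642 [-5.34725741e-01  2.70986370e-01  1.75350711e+00  5.24631506e-04
  1.11764154e+00 -1.76141739e-01]
(array([-0.0012,  0.0021, -0.0002]), array([-0. ,  0. , 59.4]))
```

Emit:
arm_command([
  [[0,0,0],[0,0,10]],
  [[0,0,0],[0,0,20]],
  [[0,0,0],[0,0,30]],
  [[0,0,0],[0,0,40]],
  [[0,0,0],[0,0,50]],
  [[0,0,0],[0,0,59.4]],
  [[0,0,0],[0,0,59.4]],
])

```text
time: 2.9
tool_pos: [0.4514, -0.1368, 0.27]
ee_rot: [0.77, -0.638, -0.0, -0.0]
wrist_force: [-0.0, -0.1, -0.5]
width: 0.0855
```

```bash
python3 - <<'E'
from h import *
from station import *
s=state();print(s['tool_pos'],yawof(s),np.abs(s['joint_vel']).max())
c=get_calibration('wrist');p,d=capture('wrist')
np.savez('pics/w1.npz',p=p,d=d,**{k:np.array(v) for k,v in c.items()})
cv2.imwrite('pics/w1.png',p[:,:,::-1])
E
```

```text
[ 0.45140331 -0.13675138  0.27001593] -79.32649266312971 0.04391642877538097
```

View pics/w1.png

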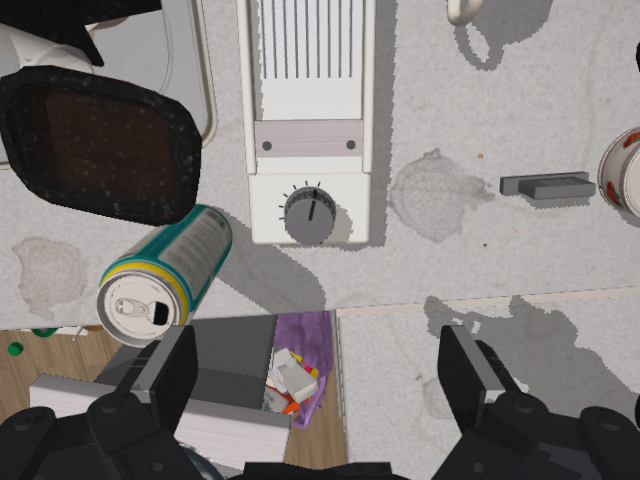

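```bash
python3 - <<'E'
from h import *
c=load('pics/w1.npz'); crop(c,235,110,385,260,5,'pics/w1a.png');crop(c,480,120,640,240,5,'pics/w1b.png')
E
```

```text
(no output)
```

View pics/w1a.png

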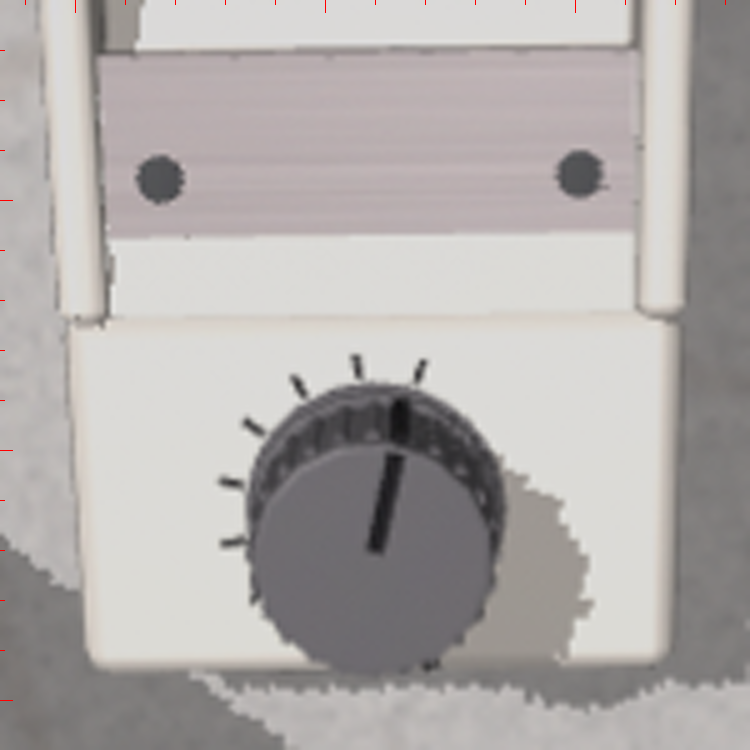

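View pics/w1b.png

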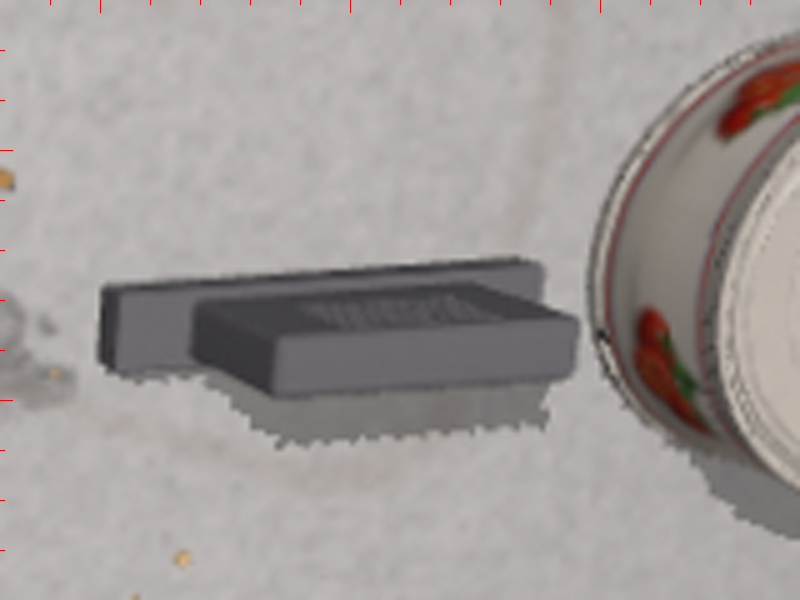

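```bash
cat > fit.py <<'E'
from h import *
from scipy.optimize import least_squares
c=load('pics/w1.npz')
A=lambda a,b:(235+a/5,110+b/5)
P=[((-46,-20,38.5),A(101,52)),((46,-20,38.5),A(634,47)),((-55,-131,40),A(88,667)),((55,-131,40),A(669,662)),((0,-99,73),A(373,558)),((-55,-63,40),A(70,322)),((55,-63,40),A(679,318))]
X=np.array([p[0] for p in P])/1000;U=np.array([p[1] for p in P])
def tf(q,X):
    a=q[2];R=np.array([[np.cos(a),-np.sin(a),0],[np.sin(a),np.cos(a),0],[0,0,1]]);return X@R.T+np.array([q[0],q[1],0])
r=least_squares(lambda q:(w2pix(c,tf(q,X))-U).ravel(),[.54,-.11,np.radians(-80)],loss='soft_l1')
q=r.x;print('slicer',q[:2],np.degrees(q[2]));print(np.round(r.fun.reshape(-1,2),1).tolist())
print('dial',tf(q,np.array([[0,-.099,.062]])),'blade',tf(q,np.array([[0,-.020,.028]])))
# dial pointer and ticks angle
D=tf(q,np.array([[0,-.099,.0]]))[0]
def ang(a,b,z):
    w=pix2w(c,*A(a,b),z);return np.round(np.degrees(np.arctan2(w[1]-D[1],w[0]-D[0])),1),np.round(1e3*np.hypot(w[1]-D[1],w[0]-D[0]),1)
print('ptr tip',ang(395,456,.074),'in',ang(374,550,.074))
for t in [(421,366),(355,362),(296,383),(250,427),(229,483),(230,543),(254,601),(432,664)]:print(ang(*t,.040))
B=lambda a,b:(480+a/5,120+b/5)
G=[((-42,0),0)]
# guard: rib top corners z45, bar far/near corners
GX=np.array([(28,-6,45),(-28,-6,45),(28,6,45),(-28,6,45),(42,8,10),(-42,8,10),(42,-8,10)])/1000
GU=np.array([B(273,397),B(577,381),B(274,334),B(577,319),B(120,289),B(543,262),B(116,374)])
r=least_squares(lambda q:(w2pix(c,tf(q,GX))-GU).ravel(),[.497,-.355,np.radians(100)],loss='soft_l1')
print('guard',r.x[:2],np.degrees(r.x[2]));print(np.round(r.fun.reshape(-1,2),1).tolist())
E
python3 fit.py
```

```text
slicer [ 0.53147399 -0.11200009] -78.64342377413661
[[-1.0, 0.4], [1.5, 0.2], [-1.5, 2.0], [1.6, 1.8], [-0.1, -0.1], [-2.6, -2.5], [1.9, -3.1]]
dial [[ 0.43441234 -0.13149461  0.062     ]] blade [[ 0.51186558 -0.11593838  0.028     ]]
ptr tip (np.float64(-1.4), np.float64(17.8)) in (np.float64(0.9), np.float64(1.6))
(np.float64(-6.9), np.float64(26.6))
(np.float64(18.4), np.float64(26.3))
(np.float64(42.7), np.float64(26.3))
(np.float64(67.7), np.float64(26.5))
(np.float64(91.6), np.float64(26.6))
(np.float64(115.5), np.float64(27.2))
(np.float64(139.5), np.float64(28.6))
(np.float64(-150.5), np.float64(31.7))
guard [ 0.4984147  -0.34862695] 121.47654941214311
[[-1.6, -6.2], [-0.9, -24.7], [0.9, 18.8], [1.2, 0.3], [1.0, 25.6], [0.3, 1.3], [-1.9, -6.5]]
```

```bash
sed -i 's/^GX=.*/GX=np.array([(28,6,45),(-28,6,45),(28,-6,45),(-28,-6,45),(42,-8,10),(-42,-8,10),(42,8,10)])\/1000/; s/^GU=.*/GU=np.array([B(273,397),B(578,381),B(274,334),B(578,319),B(119,289),B(544,264),B(116,374)])/' fit.py; python3 fit.py | tail -2
python3 - <<'E'
from h import *
from station import *
s=state();print(plan(s,[.435,-.132,.16],-170)); print(plan(s,[.435,-.132,.048],-170))
E
```

```text
guard [ 0.49603799 -0.35018272] 104.53796286745822
[[-0.6, 0.6], [-0.3, 0.2], [0.4, -0.0], [1.5, -0.7], [-0.3, 0.2], [0.6, 0.2], [-0.9, -0.4]]
(array([-0.0078,  0.0151,  0.1101]), array([ 0. ,  0. , 90.7]))
(array([-0.0077,  0.0151,  0.2221]), array([ 0. ,  0. , 90.7]))
```

Emit:
arm_command([
  [[-0.008,0.015,0.02],[0,0,10.5]],
  [[-0.008,0.015,0.04],[0,0,21]],
  [[-0.008,0.015,0.06],[0,0,31.5]],
  [[-0.008,0.015,0.08],[0,0,42]],
  [[-0.008,0.015,0.1],[0,0,52.5]],
  [[-0.008,0.015,0.11],[0,0,63]],
  [[-0.008,0.015,0.11],[0,0,73.5]],
  [[-0.008,0.015,0.11],[0,0,84]],
])

```text
time: 3.95
tool_pos: [0.4351, -0.1322, 0.16]
ee_rot: [-0.142, 0.99, 0.0, -0.0]
wrist_force: [-0.4, 0.0, 0.8]
width: 0.0857
```

```bash
python3 - <<'E'
from h import *
from station import *
s=state();print(s['tool_pos'],yawof(s))
print(plan(s,[.4347,-.1318,.16],-170)); print(plan(s,[.4347,-.1318,.048],-170))
c=get_calibration('wrist');p,d=capture('wrist')
np.savez('pics/w2.npz',p=p,d=d,**{k:np.array(v) for k,v in c.items()})
cv2.imwrite('pics/w2.png',p[:,:,::-1])
E
```

```text
[ 0.43510225 -0.13224906  0.15999127] -163.68130606256082
(array([ 0.0003,  0.0005, -0.    ]), array([ 0. , -0. ,  6.3]))
(array([0.0002, 0.0005, 0.112 ]), array([ 0. , -0. ,  6.3]))
```

View pics/w2.png

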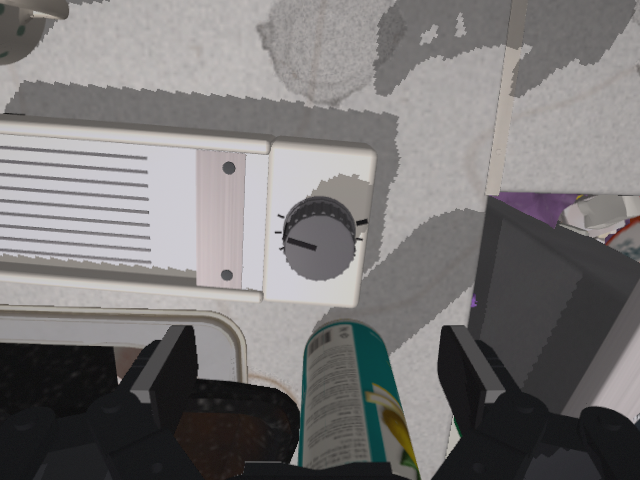

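```bash
python3 - <<'E'
from h import *
c=load('pics/w2.npz'); crop(c,250,170,390,290,5,'pics/w2a.png')
E
```

```text
(no output)
```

View pics/w2a.png

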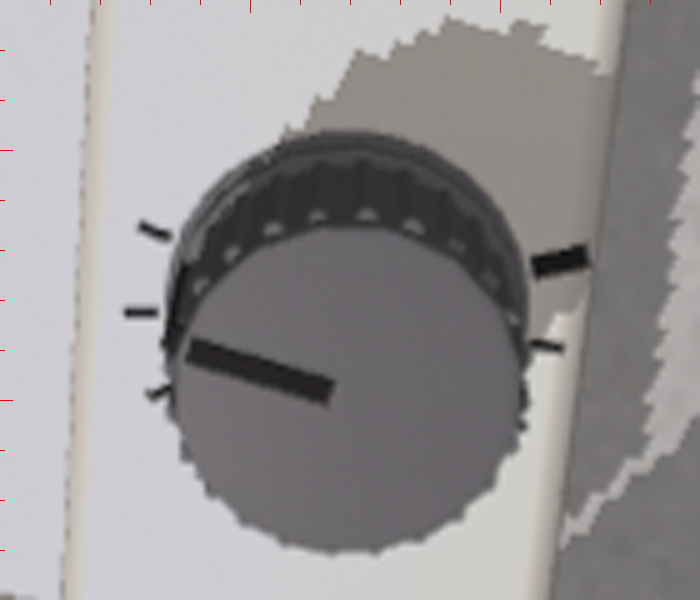

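```bash
python3 - <<'E'
from h import *
c=load('pics/w2.npz')
f=lambda a,b,z:pix2w(c,250+a/5,170+b/5,z)
D=f(349,389,.073);print(D)
def ang(a,b,z):
    w=f(a,b,z);return np.round(np.degrees(np.arctan2(w[1]-D[1],w[0]-D[0])),1),np.round(1e3*np.hypot(w[1]-D[1],w[0]-D[0]),1)
print('ptr',ang(188,349,.074))
for t in [(155,230),(140,312),(160,392),(547,345),(560,262)]: print(ang(*t,.04))
E
```

```text
[ 0.43346047 -0.13205028  0.073     ]
ptr (np.float64(0.5), np.float64(18.8))
(np.float64(-4.9), np.float64(26.2))
(np.float64(19.4), np.float64(26.7))
(np.float64(43.3), np.float64(27.3))
(np.float64(-176.5), np.float64(26.4))
(np.float64(-152.6), np.float64(27.6))
```

Emit:
arm_command([
  [[0,0,0.05],[0,0,6]],
  [[0.001,0,0.09],[0,0,6]],
  [[0.001,0,0.112],[0,0,6]],
  [[0.001,0,0.112],[0,0,6]],
])

```text
time: 4.5
tool_pos: [0.4333, -0.1323, 0.047]
ee_rot: [-0.093, 0.996, 0.001, -0.001]
wrist_force: [1.2, 0.3, -0.1]
width: 0.0857
```

Emit:
arm_command([
  [[0,0,0],[0,0,0]],
  [[0,0,0],[0,0,0]],
  [[0,0,0],[0,0,0]],
  [[0,0,0],[0,0,0]],
  [[0,0,0],[0,0,0]],
], fingers=0, newtons=40)

```text
time: 5.12
tool_pos: [0.4343, -0.1332, 0.0496]
ee_rot: [-0.091, 0.996, -0.001, 0.001]
wrist_force: [-0.9, -0.1, 5.4]
width: 0.0398
```

```bash
python3 - <<'E'
from h import *
from station import *
s=state();print(s['tool_pos'],yawof(s),s['joint_positions'],s['width'],s['wrist_force'],s['ft_torque'])
E
```

```text
[ 0.43433585 -0.13323862  0.04957112] -169.53935893727183 [-5.44520132e-01  6.42979320e-01  1.99932158e+00  1.42691031e-04
  4.97242613e-01  2.41437558e+00] 0.03982046676448628 [-0.91864424 -0.06665797  5.38804571] [-0.07627573  0.23530304 -0.16960173]
```

Emit:
arm_command([
  [[0,0,0],[0,0,-10]],
  [[0,0,0],[0,0,-20]],
  [[0,0,0],[0,0,-30]],
  [[0,0,0],[0,0,-40]],
  [[0,0,0],[0,0,-50]],
  [[0,0,0],[0,0,-60]],
  [[0,0,0],[0,0,-70]],
  [[0,0,0],[0,0,-74]],
])

```text
time: 6.12
tool_pos: [0.4347, -0.1329, 0.0496]
ee_rot: [-0.673, 0.74, -0.001, 0.001]
wrist_force: [1.0, 2.9, 5.1]
width: 0.0398
```

Emit:
arm_command([
  [[0,0,0],[0,0,-10]],
  [[0,0,0],[0,0,-20]],
  [[0,0,0],[0,0,-30]],
  [[0,0,0],[0,0,-40]],
  [[0,0,0],[0,0,-50]],
  [[0,0,0],[0,0,-60]],
  [[0,0,0],[0,0,-70]],
  [[0,0,0],[0,0,-70]],
])

```text
time: 7.12
tool_pos: [0.4344, -0.1324, 0.0496]
ee_rot: [0.975, -0.221, 0.001, -0.0]
wrist_force: [2.2, 4.6, 5.2]
width: 0.0396
```

```bash
python3 - <<'E'
from h import *
from station import *
s=state();print(s['tool_pos'],yawof(s),s['joint_positions'],s['width'],s['wrist_force'],s['ft_torque'])
E
```

```text
[ 0.43437757 -0.13241958  0.04956986] -25.492644818986406 [-5.43450879e-01  6.42942994e-01  1.99951665e+00  1.91807472e-03
  4.97721611e-01 -1.00205583e-01] 0.03963998499813047 [2.19617357 4.58145896 5.21233302] [ 0.62465155 -0.06241095 -0.14843499]
```

Rotated 144°. Now I'll open, lift and look.

Emit:
arm_command([
  [[0,0,0],[0,0,0]],
  [[0,0,0],[0,0,0]],
  [[0,0,0],[0,0,0]],
  [[0,0,-0.02],[0,0,0]],
  [[0,0,-0.06],[0,0,0]],
  [[0,0,-0.1],[0,0,0]],
  [[0,0,-0.12],[0,0,0]],
  [[0,0,-0.12],[0,0,0]],
], fingers=100)

```text
time: 8.12
tool_pos: [0.4348, -0.1335, 0.1696]
ee_rot: [0.975, -0.221, 0.002, 0.001]
wrist_force: [-0.1, -0.4, -0.4]
width: 0.0852
```

```bash
python3 - <<'E'
from h import *
from station import *
s=state();print(s['tool_pos'],yawof(s),s['width'])
c=get_calibration('wrist');p,d=capture('wrist')
np.savez('pics/w3.npz',p=p,d=d,**{k:np.array(v) for k,v in c.items()})
cv2.imwrite('pics/w3.png',p[:,:,::-1])
E
```

```text
[ 0.43477864 -0.13349099  0.16957207] -25.509356731925802 0.08521343244934264
```

View pics/w3.png

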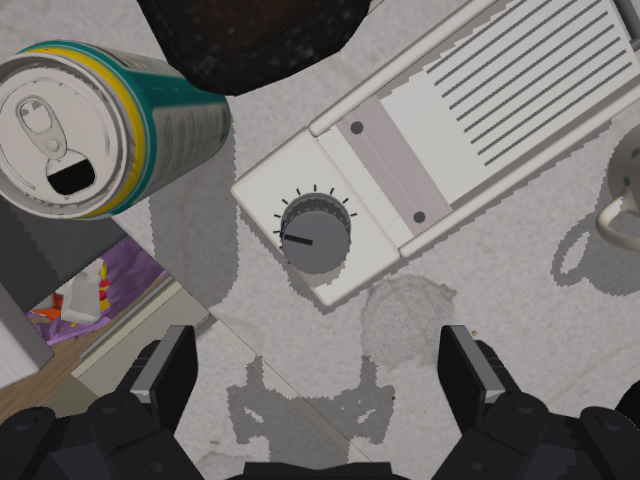

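```bash
python3 - <<'E'
from h import *
c=load('pics/w3.npz'); crop(c,250,170,390,290,5,'pics/w3a.png')
E
```

```text
(no output)
```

View pics/w3a.png

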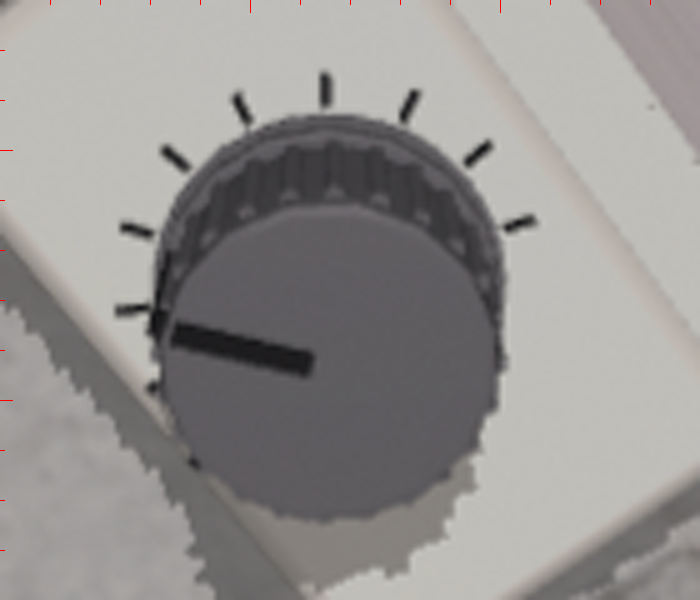

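```bash
python3 - <<'E'
from h import *
c=load('pics/w3.npz')
f=lambda a,b,z:pix2w(c,250+a/5,170+b/5,z)
D0=np.array([.4340,-.1319]);D1=f(330,361,.073);print(D1)
for D in (D0,D1):
  def ang(a,b,z):
    w=f(a,b,z);return np.round(np.degrees(np.arctan2(w[1]-D[1],w[0]-D[0])),1),np.round(1e3*np.hypot(w[1]-D[1],w[0]-D[0]),1)
  a=f(313,365,.074);b=f(172,333,.074)
  print('ptr',ang(172,333,.074),'dir',np.degrees(np.arctan2(*(b-a)[[1,0]])),'foot',ang(157,325,.043),'line upper',ang(166,262,.06))
  for t in [(520,223),(478,153),(410,105),(325,88),(240,107),(173,158),(137,230),(130,310),(150,388),(193,462)]: print(ang(*t,.04))
E
```

```text
[ 0.43455558 -0.13044866  0.073     ]
ptr (np.float64(138.4), np.float64(19.3)) dir 140.96446734037366 foot (np.float64(164.0), np.float64(23.2)) line upper (np.float64(128.5), np.float64(22.4))
(np.float64(-5.0), np.float64(26.5))
(np.float64(18.8), np.float64(26.7))
(np.float64(42.3), np.float64(27.0))
(np.float64(66.1), np.float64(27.3))
(np.float64(89.8), np.float64(27.4))
(np.float64(113.2), np.float64(27.3))
(np.float64(136.4), np.float64(26.8))
(np.float64(160.3), np.float64(26.8))
(np.float64(-176.1), np.float64(28.0))
(np.float64(-153.0), np.float64(30.8))
ptr (np.float64(142.8), np.float64(18.8)) dir 140.96446734037366 foot (np.float64(167.8), np.float64(23.4)) line upper (np.float64(132.0), np.float64(21.7))
(np.float64(-8.3), np.float64(26.1))
(np.float64(16.2), np.float64(25.8))
(np.float64(40.7), np.float64(25.7))
(np.float64(65.9), np.float64(25.7))
(np.float64(91.0), np.float64(25.9))
(np.float64(115.5), np.float64(26.2))
(np.float64(139.5), np.float64(26.2))
(np.float64(163.6), np.float64(26.9))
(np.float64(-173.2), np.float64(28.6))
(np.float64(-151.1), np.float64(32.0))
```

The pointer now sits on the third tick: its direction is 138–141° against 136–139° for the tick. Next is the grey guard. I'll move above it with the tool turned to yaw -165.5.

```bash
python3 - <<'E'
from h import *
from station import *
s=state()
print(plan(s,[.496,-.350,.17],-165.5))
E
```

```text
(array([ 0.1494,  0.1691, -0.0013]), array([-1.0e-01, -0.0e+00,  1.4e+02]))
```

Emit:
arm_command([
  [[0.03,0.034,-0.001],[0,0,10.5]],
  [[0.06,0.068,-0.001],[0,0,21]],
  [[0.09,0.1,-0.001],[0,0,31.5]],
  [[0.12,0.135,-0.001],[0,0,42]],
  [[0.149,0.169,-0.001],[0,0,52.5]],
  [[0.149,0.169,-0.001],[0,0,63]],
  [[0.149,0.169,-0.001],[0,0,73.5]],
  [[0.149,0.169,-0.001],[0,0,84]],
])

```text
time: 9.18
tool_pos: [0.4946, -0.349, 0.1667]
ee_rot: [-0.574, 0.819, 0.002, -0.0]
wrist_force: [-0.3, -0.0, 0.2]
width: 0.0855
```

Emit:
arm_command([
  [[0,0,0],[0,0,10.5]],
  [[0,0,0],[0,0,21]],
  [[0,0,0],[0,0,31.5]],
  [[0,0,0],[0,0,42]],
  [[0,0,0],[0,0,52.5]],
  [[0,0,0],[0,0,56]],
  [[0,0,0],[0,0,56]],
])

```text
time: 10.05
tool_pos: [0.4948, -0.3489, 0.1672]
ee_rot: [-0.126, 0.992, 0.001, -0.001]
wrist_force: [0.3, 0.8, -0.6]
width: 0.0853
```

```bash
python3 - <<'E'
from h import *
from station import *
s=state();print(s['tool_pos'],yawof(s),s['joint_positions'])
c=get_calibration('wrist');p,d=capture('wrist')
np.savez('pics/w4.npz',p=p,d=d,**{k:np.array(v) for k,v in c.items()})
cv2.imwrite('pics/w4.png',p[:,:,::-1])
E
```

```text
[ 0.49480999 -0.34894822  0.16720217] -165.47793889040952 [-7.98575477e-01  5.79925664e-01  1.54143322e+00 -2.91822749e-05
  1.02397670e+00  2.08957766e+00]
```

View pics/w4.png

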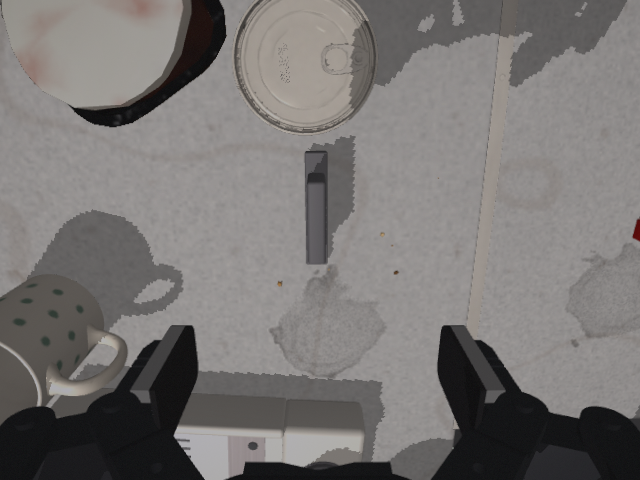

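```bash
python3 - <<'E'
from h import *
c=load('pics/w4.npz'); crop(c,270,140,370,275,5,'pics/w4a.png')
E
```

```text
(no output)
```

View pics/w4a.png

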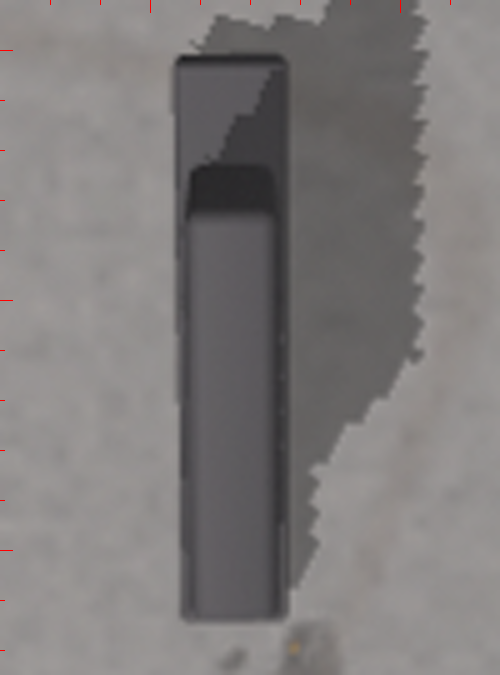

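```bash
cat > fitg.py <<'E'
from h import *
from scipy.optimize import least_squares
c=load('pics/w4.npz')
def tf(q,X):
    a=q[2];R=np.array([[np.cos(a),-np.sin(a),0],[np.sin(a),np.cos(a),0],[0,0,1]]);return X@R.T+np.array([q[0],q[1],0])
B=lambda a,b:(270+a/5,140+b/5)
GX=np.array([(-28,-6,45),(-28,6,45),(28,-6,45),(28,6,45),(-42,-8,10),(-42,8,10)])/1000
GU=np.array([B(186,214),B(276,214),B(192,617),B(277,617),B(174,62),B(288,62)])
r=least_squares(lambda q:(w2pix(c,tf(q,GX))-GU).ravel(),[.497,-.355,np.radians(104)],loss='soft_l1')
print('guard',r.x[:2],np.degrees(r.x[2]));print(np.round(r.fun.reshape(-1,2),1).tolist())
from station import *
s=state()
for z in(.06,.014):print(plan(s,[r.x[0],r.x[1],z],np.degrees(r.x[2])-270))
E
python3 fitg.py
```

```text
guard [ 0.49534995 -0.35063376] 104.9499008899116
[[-0.5, -0.6], [0.7, -0.7], [-0.5, 2.1], [0.5, 2.0], [-0.2, -0.2], [0.1, -0.4]]
(array([-0.0002, -0.0019,  0.1075]), array([ 0.2, -0.1, -0.4]))
(array([-0.0002, -0.002 ,  0.1535]), array([ 0.2, -0.1, -0.4]))
```

Emit:
arm_command([
  [[0,-0.002,0.04],[0,0,0]],
  [[0,-0.002,0.08],[0,0,0]],
  [[0,-0.002,0.12],[0,0,0]],
  [[0,-0.002,0.145],[0,0,0]],
  [[0,-0.002,0.153],[0,0,0]],
  [[0,-0.002,0.153],[0,0,0]],
])

```text
time: 10.85
tool_pos: [0.496, -0.3514, 0.0159]
ee_rot: [-0.126, 0.992, 0.0, -0.0]
wrist_force: [-0.0, 0.3, -0.1]
width: 0.0853
```

Emit:
arm_command([
  [[0,0,0],[0,0,0]],
  [[0,0,0],[0,0,0]],
  [[0,0,0],[0,0,0]],
  [[0,0,0],[0,0,0]],
  [[0,0,0],[0,0,0]],
  [[0,0,0],[0,0,0]],
  [[0,0,0],[0,0,0]],
], fingers=0, newtons=30)

```text
time: 11.72
tool_pos: [0.4963, -0.3518, 0.0168]
ee_rot: [-0.126, 0.992, -0.0, 0.0]
wrist_force: [0.1, 0.0, 5.2]
width: 0.0116
```

```bash
python3 - <<'E'
from h import *
from station import *
s=state()
print(plan(s,[.53,-.1125,.14],-168.6))
E
```

```text
(array([-0.0925,  0.2232, -0.1233]), array([-0. ,  0. ,  3.1]))
```

Emit:
arm_command([
  [[0,0,-0.04],[0,0,0]],
  [[0,0,-0.08],[0,0,0]],
  [[0,0,-0.123],[0,0,0]],
  [[0,0,-0.123],[0,0,0]],
])

```text
time: 12.22
tool_pos: [0.4978, -0.3532, 0.1424]
ee_rot: [-0.126, 0.992, -0.003, 0.002]
wrist_force: [-0.4, 0.2, -1.2]
width: 0.0113
```

```bash
python3 - <<'E'
from h import *
from station import *
s=state();print(s['tool_pos'],yawof(s),s['width'])
print(plan(s,[.53,-.1125,.14],-168.6))
E
```

```text
[ 0.49781099 -0.35316101  0.14236588] -165.50688374616556 0.011317828074067567
(array([-0.0914,  0.225 ,  0.0013]), array([-0.4,  0.2,  3.1]))
```

Emit:
arm_command([
  [[-0.018,0.045,0],[0,0,1]],
  [[-0.037,0.09,0],[0,0,2]],
  [[-0.055,0.135,0],[0,0,3.1]],
  [[-0.073,0.18,0],[0,0,3.1]],
  [[-0.092,0.225,0],[0,0,3.1]],
  [[-0.092,0.225,0],[0,0,3.1]],
  [[-0.092,0.225,0],[0,0,3.1]],
])

```text
time: 13.1
tool_pos: [0.5284, -0.1105, 0.1382]
ee_rot: [-0.1, 0.995, 0.0, -0.001]
wrist_force: [-0.2, -1.1, -0.4]
width: 0.0115
```

```bash
python3 - <<'E'
from h import *
from station import *
s=state();print(s['tool_pos'],yawof(s),s['width'],s['joint_positions'])
for n in('wrist','top','scene'):
    c=get_calibration(n);p,d=capture(n)
    np.savez(f'pics/{n}5.npz',p=p,d=d,**{k:np.array(v) for k,v in c.items()})
    cv2.imwrite(f'pics/{n}5.png',p[:,:,::-1])
crop(load('pics/scene5.npz'),290,180,450,300,5,'pics/s5c.png')
E
```

```text
[ 0.52836507 -0.11053628  0.13815751] -168.56320579817935 0.011474709016589195 [-4.13123483e-01  5.46870201e-01  1.73273507e+00 -5.01896588e-04
  8.63878810e-01  2.52918648e+00]
```

View pics/wrist5.png

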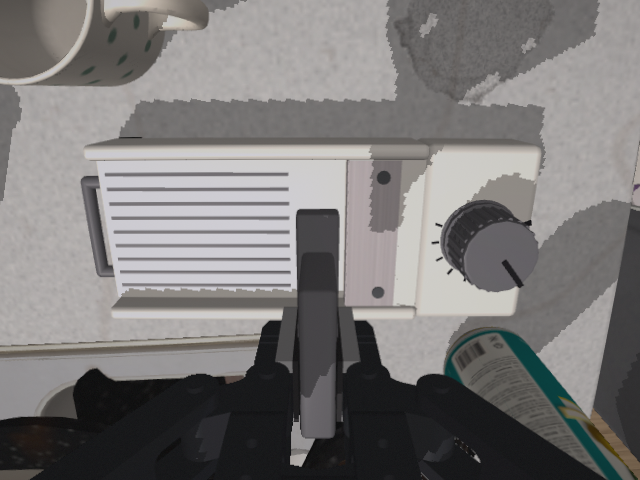

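View pics/s5c.png

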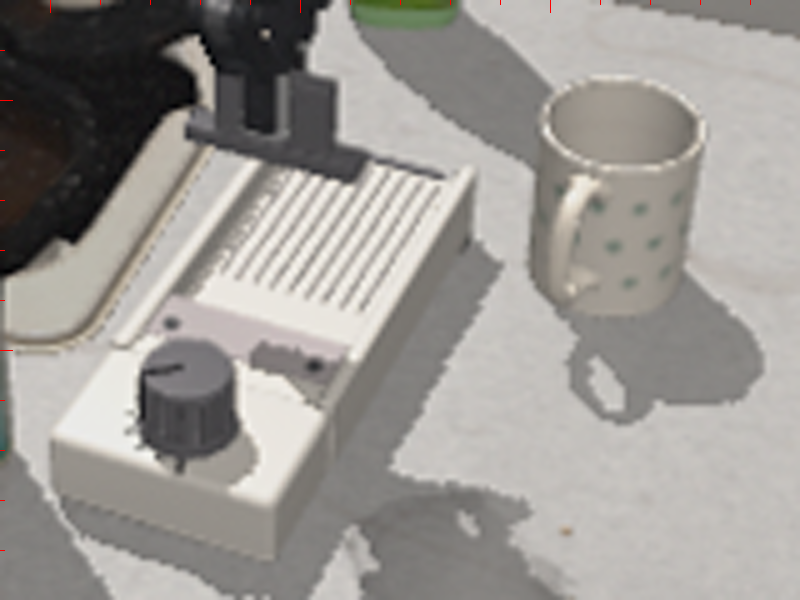

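```bash
python3 - <<'E'
from h import *
c=load('pics/wrist5.npz'); crop(c,280,140,440,260,5,'pics/w5a.png'); crop(c,330,230,490,340,5,'pics/w5b.png')
E
```

```text
(no output)
```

View pics/w5a.png

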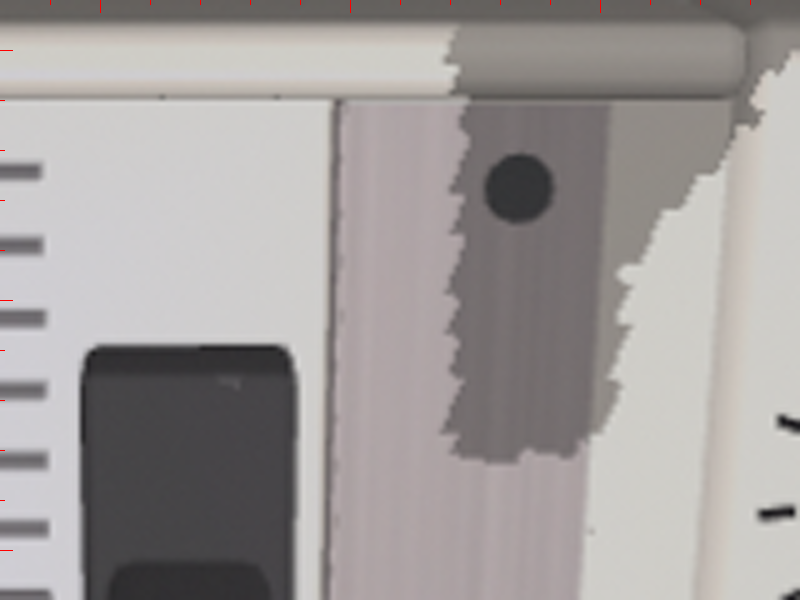

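View pics/w5b.png

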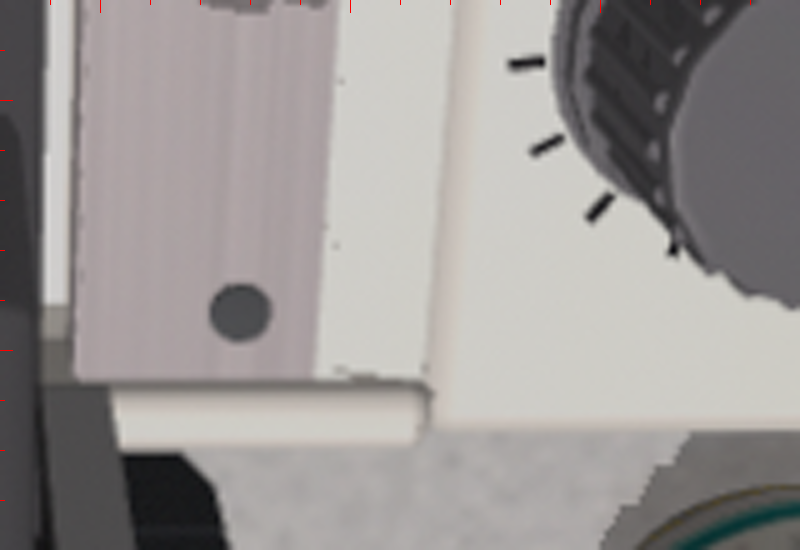

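```bash
python3 - <<'E'
from h import *
c=load('pics/wrist5.npz')
a=pix2w(c,348.2,160,.0385);b=pix2w(c,345,306,.0385)
print('edge ends',a,b,'len',np.linalg.norm(a-b),'mid',(a+b)/2,'dir x',np.degrees(np.arctan2(*(a-b)[[1,0]])))
# from other view w1
c1=load('pics/w1.npz');A=lambda q,r:(235+q/5,110+r/5)
b1=pix2w(c1,*A(101,52),.0385);a1=pix2w(c1,*A(634,47),.0385)
print('w1',(a1+b1)/2,np.degrees(np.arctan2(*(a1-b1)[[1,0]])),np.linalg.norm(a1-b1))
T=np.array([.52836507,-.11053628,.13815751])
for zt in(.1314,.1294):
    g=[pix2w(c,u,215,zt) for u in(296.8,339.4)]
    print('bar end',g,'w',np.linalg.norm(g[0]-g[1]),'mid-TCP',(g[0]+g[1])/2-T)
print('depth blade',[pix2w(c,u,v,depth=c['d'][v,u]) for u,v in((355,250),(338,180),(320,222))])
E
```

```text
edge ends [ 0.52038612 -0.16019719  0.0385    ] [ 0.50204839 -0.07071786  0.0385    ] len 0.09133905092924398 mid [ 0.51121725 -0.11545753  0.0385    ] dir x -78.41827509884229
w1 [ 0.51205342 -0.115697    0.0385    ] -78.76535930393428 0.08994625747422125
bar end [array([ 0.54353237, -0.14918891,  0.1314    ]), array([ 0.52853449, -0.15223306,  0.1314    ])] w 0.015303699290822509 mid-TCP [ 0.00766836 -0.04017471 -0.00675751]
bar end [array([ 0.54351492, -0.14862592,  0.1294    ]), array([ 0.528315  , -0.15171107,  0.1294    ])] w 0.015509865668825536 mid-TCP [ 0.00754989 -0.03963222 -0.00875751]
depth blade [array([ 0.50439815, -0.10847817,  0.03819659]), array([ 0.52254838, -0.14592554,  0.02694873]), array([ 0.53477981, -0.14803275,  0.13054244])]
```

```bash
python3 - <<'E'
from h import *
from station import *
s=state();print(s['tool_pos'],yawof(s),s['wrist_force'])
for z in (.07,.046):print(plan(s,[.5245,-.1142,z],-168.6))
E
```

```text
[ 0.52874288 -0.11185937  0.13877911] -168.7067612835264 [-0.24734163 -0.17645835 -0.72238321]
(array([ 0.0046, -0.0015,  0.0688]), array([ 0. , -0. , -0.1]))
(array([ 0.0046, -0.0015,  0.0928]), array([ 0. , -0. , -0.1]))
```

Emit:
arm_command([
  [[0.0046,-0.0015,0.025],[0,0,0]],
  [[0.0046,-0.0015,0.05],[0,0,0]],
  [[0.0046,-0.0015,0.07],[0,0,0]],
  [[0.0046,-0.0015,0.082],[0,0,0]],
  [[0.0046,-0.0015,0.088],[0,0,0]],
  [[0.0046,-0.0015,0.088],[0,0,0]],
])

```text
time: 14.0
tool_pos: [0.5248, -0.1134, 0.0513]
ee_rot: [-0.099, 0.995, -0.0, -0.0]
wrist_force: [0.5, -0.5, -0.8]
width: 0.0114
```

```bash
python3 - <<'E'
from h import *
from station import *
s=state();print(s['tool_pos'],yawof(s),s['wrist_force'])
for z in (.0455,):print(plan(s,[.5245,-.1142,z],-168.6))
c=get_calibration('wrist');p,d=capture('wrist')
np.savez('pics/w6.npz',p=p,d=d,**{k:np.array(v) for k,v in c.items()})
cv2.imwrite('pics/w6.png',p[:,:,::-1])
crop(load('pics/w6.npz'),240,140,400,340,4,'pics/w6a.png')
E
```

```text
[ 0.52475184 -0.11342153  0.05126832] -168.63719684469788 [ 0.45820982 -0.5166738  -0.78509843]
(array([ 0.0004, -0.0007,  0.0058]), array([-0., -0., -0.]))
```

View pics/w6a.png

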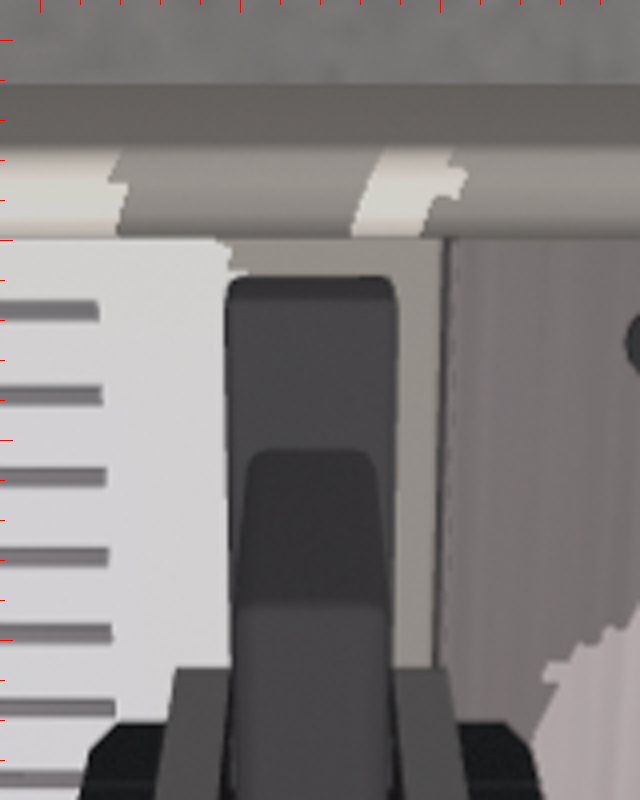

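Emit:
arm_command([
  [[0,0,0.003],[0,0,0]],
  [[0,0,0.0055],[0,0,0]],
  [[0,0,0.0055],[0,0,0]],
  [[0.001,0,0.0055],[0,0,0]],
  [[0.002,0,0.0055],[0,0,0]],
  [[0.003,0,0.0055],[0,0,0]],
  [[0.003,0,0.0055],[0,0,0]],
])

```text
time: 14.92
tool_pos: [0.5216, -0.1137, 0.0458]
ee_rot: [-0.099, 0.995, 0.0, -0.0]
wrist_force: [-0.3, -1.1, -1.0]
width: 0.0112
```

Emit:
arm_command([
  [[0.0007,0,0],[0,0,0]],
  [[0.0014,0,0],[0,0,0]],
  [[0.002,0,0],[0,0,0]],
  [[0.002,0,0],[0,0,0]],
])

```text
time: 15.42
tool_pos: [0.5197, -0.114, 0.0458]
ee_rot: [-0.099, 0.995, 0.0, -0.0]
wrist_force: [0.5, -0.0, -1.6]
width: 0.0115
```

Emit:
arm_command([
  [[0.0005,0,0],[0,0,0]],
  [[0.001,0,0],[0,0,0]],
  [[0.001,0,0],[0,0,0]],
])

```text
time: 15.8
tool_pos: [0.5192, -0.1143, 0.0459]
ee_rot: [-0.099, 0.995, -0.0, 0.0]
wrist_force: [1.6, 0.8, -1.7]
width: 0.0115
```

Emit:
arm_command([
  [[0.0007,0,0],[0,0,0]],
  [[0.0014,0,0],[0,0,0]],
  [[0.0014,0,0],[0,0,0]],
])

```text
time: 16.18
tool_pos: [0.5191, -0.1144, 0.046]
ee_rot: [-0.099, 0.995, -0.0, 0.002]
wrist_force: [5.2, 3.7, -3.0]
width: 0.0113
```

Emit:
arm_command([
  [[-0.0005,0,0.001],[0,0,0]],
  [[-0.0005,0,0.002],[0,0,0]],
  [[-0.0005,0,0.002],[0,0,0]],
])

```text
time: 16.55
tool_pos: [0.5193, -0.1148, 0.0448]
ee_rot: [-0.099, 0.995, -0.001, 0.002]
wrist_force: [3.6, 2.7, 5.1]
width: 0.0117
```

```bash
python3 - <<'E'
from h import *
from station import *
s=state();print(s['tool_pos'],yawof(s),s['wrist_force'])
c=get_calibration('wrist');p,d=capture('wrist')
np.savez('pics/w7.npz',p=p,d=d,**{k:np.array(v) for k,v in c.items()})
crop(load('pics/w7.npz'),240,140,400,340,4,'pics/w7a.png')
E
```

```text
[ 0.51927157 -0.1148346   0.04478357] -168.62950728851416 [3.60162134 2.6533214  5.08890447]
```

View pics/w7a.png

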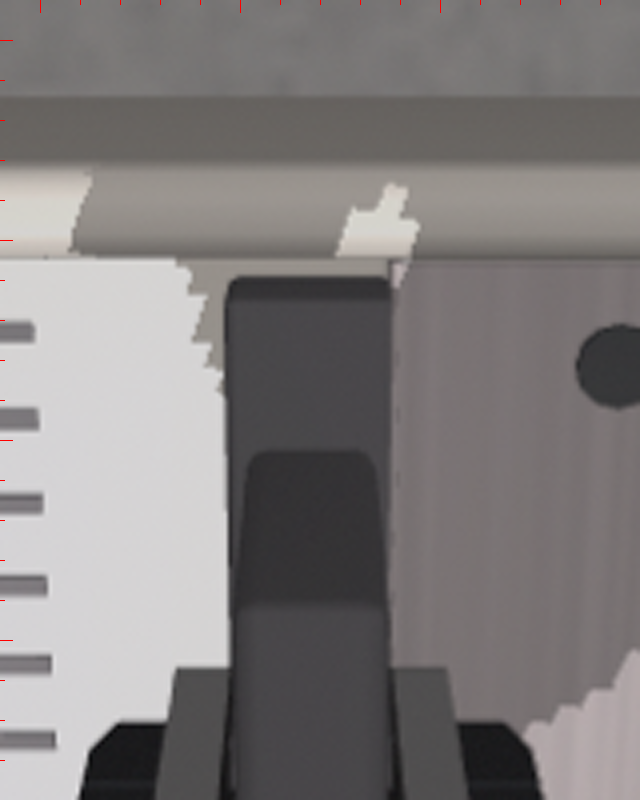

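The bar is flush against the blade edge and rests on the floor. I'll release it, opening only partway so the fingers stay clear of the dial.

Emit:
arm_command([
  [[0,0,0],[0,0,0]],
  [[0,0,0],[0,0,0]],
  [[0,0,0],[0,0,0]],
  [[0,0,0],[0,0,0]],
  [[0,0,-0.01],[0,0,0]],
  [[0,0,-0.03],[0,0,0]],
  [[0,0,-0.06],[0,0,0]],
  [[0,0,-0.1],[0,0,0]],
], fingers=40)

```text
time: 17.6
tool_pos: [0.5173, -0.1142, 0.1447]
ee_rot: [-0.099, 0.995, 0.0, -0.001]
wrist_force: [0.0, -0.3, -0.6]
width: 0.0338
```

Emit:
arm_command([
  [[0,0,-0.05],[0,0,0]],
  [[0,0,-0.09],[0,0,0]],
  [[0,0,-0.09],[0,0,0]],
  [[0,0,-0.09],[0,0,0]],
])

```text
time: 18.1
tool_pos: [0.5172, -0.1141, 0.2338]
ee_rot: [-0.099, 0.995, 0.0, -0.0]
wrist_force: [-0.2, 0.2, 0.5]
width: 0.0343
```

```bash
python3 - <<'E'
from h import *
from station import *
s=state();print(s['time'],s['tool_pos'],yawof(s),s['wrist_force'],s['width'])
for n in('wrist','top','scene'):
    c=get_calibration(n);p,d=capture(n)
    np.savez(f'pics/{n}8.npz',p=p,d=d,**{k:np.array(v) for k,v in c.items()})
    cv2.imwrite(f'pics/{n}8.png',p[:,:,::-1])
crop(load('pics/wrist8.npz'),200,130,460,320,3,'pics/w8c.png')
E
```

```text
18.1 [ 0.51723837 -0.11412638  0.23376674] -168.60551720085152 [-0.15370989  0.20524237  0.52131399] 0.03429946443288106
```

View pics/w8c.png

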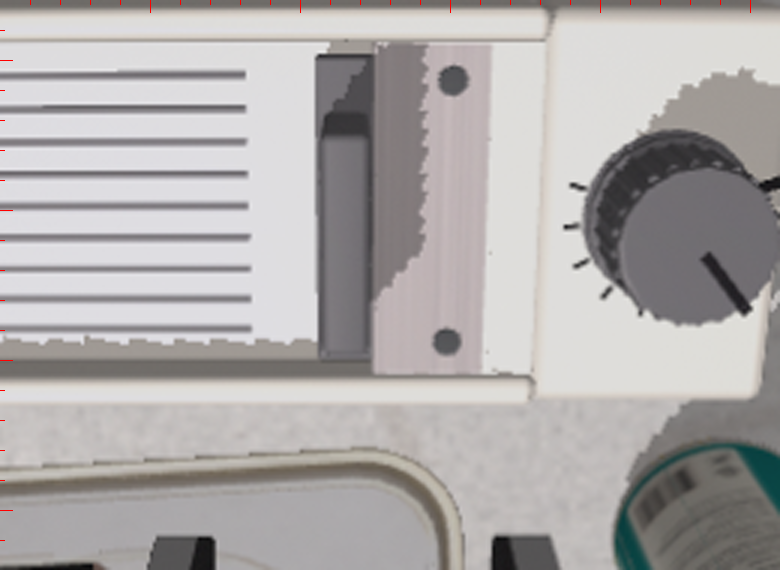

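View pics/scene8.png

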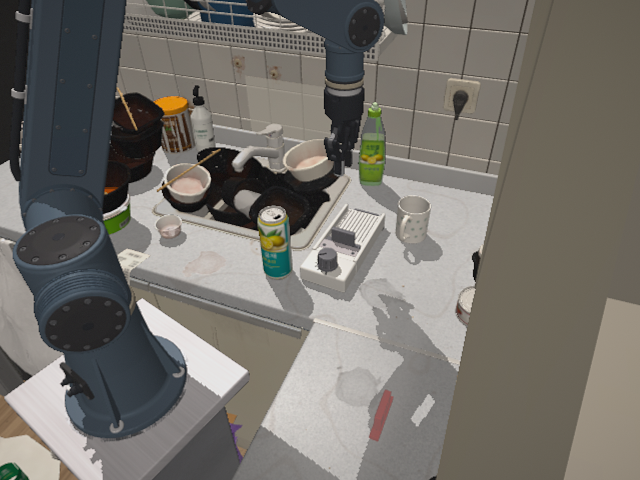

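View pics/wrist8.png

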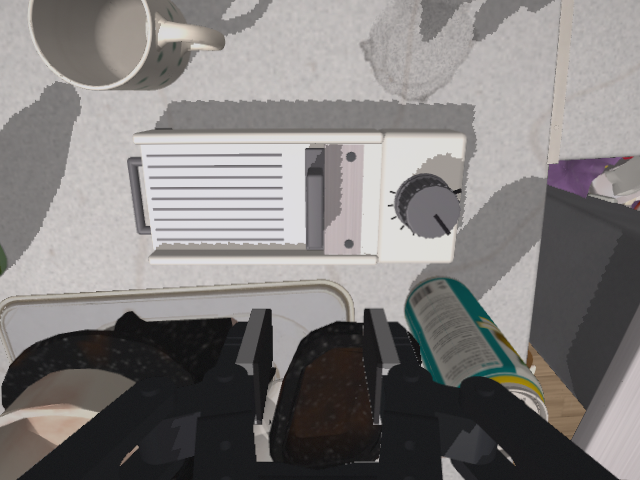

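The guard (wrist crop 317–374, 55–360) lies flat between the rails against the blade edge, and the bystanders are where they were. One last number check on the dial and guard.

```bash
python3 - <<'E'
from h import *
c=load('pics/wrist8.npz')
f=lambda a,b,z:pix2w(c,200+a/3,130+b/3,z)
a=f(707,257,.074);b=f(745,312,.074);print('ptr dir',np.degrees(np.arctan2(*(b-a)[[1,0]])))
D=np.array([.4343,-.1315])
for t in [(771,184),(642,312),(605,291),(578,186)]:
    w=f(*t,.04);print('tick',np.degrees(np.arctan2(w[1]-D[1],w[0]-D[0])))
e=[f(375,60,.038),f(373,355,.038)];print('bar/blade seam dir',np.degrees(np.arctan2(*(e[0]-e[1])[[1,0]])),(e[0]+e[1])/2)
print('rib top z',[pix2w(c,316,v,depth=c['d'][v,316])[2].round(4) for v in(185,205,235)])
from station import *
t=load('pics/top8.npz');o=load('pics/top0.npz')
m=np.abs(t['p'].astype(int)-o['p']).sum(2)[170:300,400:470];print('tin region diff',m[40:75,15:50].mean(), 'w',state()['wrist_force'])
E
```

```text
ptr dir 138.77393776429153
tick -151.83603244037434
tick 92.2108314267585
tick 66.52150468650865
tick -5.957133155624703
bar/blade seam dir -78.60576044193856 [ 0.51112459 -0.11563367  0.038     ]
rib top z [np.float64(0.0724), np.float64(0.072), np.float64(0.0724)]
tin region diff 68.58285714285714 w [-0.22227825  0.36055794 -0.36806506]
```

```bash
python3 - <<'E'
from h import *
crop(load('pics/top8.npz'),280,150,480,290,4,'pics/t8c.png')
E
```

```text
(no output)
```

View pics/t8c.png

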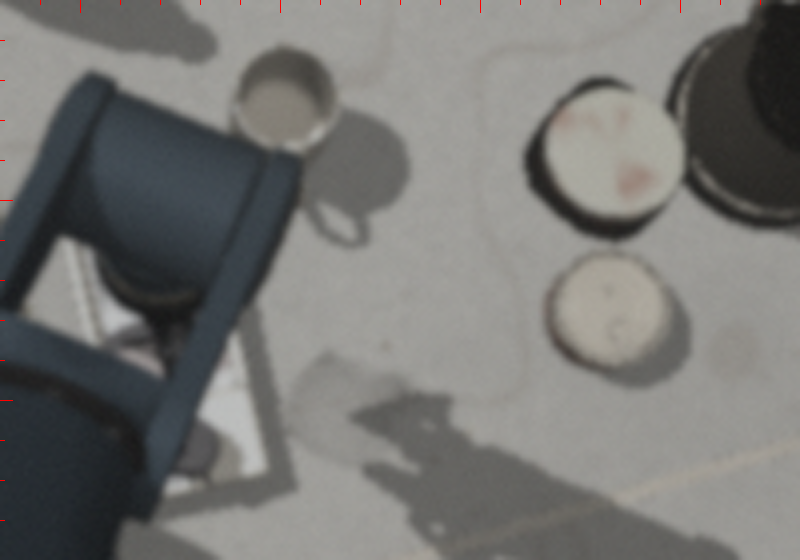

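The tin centre is at top (432,227), the same as at the start, and the mug hasn't moved either. The difference in the tin region came only from lighting and shadow. Handing in.

```bash
python3 -c "
from station import *
print(sign_off(), state()['time'])"
```

```text
the job is handed in; nothing more can be done
the job is handed in; nothing more can be done
```

I turned the dial from click 9 down to 3. Then I laid the grey guard on the runway, slid it up against the blade edge until it touched (about 6 N), lowered it and let go. The job was handed in at about 18 s of the 61 s, with the gripper clear above the slicer.

**Dial:** in the last picture the pointer is at about 139° and tick 3 should be at about 136°. The 3° difference is within measuring error, since the clicks are 24° apart.

**Guard:** it lies flat between the rails. The top of its rib measured 72 mm, against 73 mm expected. The seam between the bar and the blade runs at -78.6°, the same as the slicer's own direction.

**Bystanders:** the tin is at the same pixel as at the start. The mug, tall can and sauce cup look unmoved in the pictures. A pixel-difference check on the tin area came out high; the enlarged picture showed the tin in place, so I put it down to changed lighting and shadow.

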